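# Half-beam check of a bench photometer

## Robot

A 6-joint arm with a two-finger parallel gripper is mounted at the origin on the work surface; the furniture and walls round the work are solid. World frame = base frame: x ahead of the robot, y to its left, z up, the work surface at z = 0. Lengths are in mm, angles in rad, forces in N, time in s.
With the tool pointing down it reaches from about 375 to 925 mm from the base axis. Payload 5.7 kg.
Tool frame: the origin (TCP) lies at the very end of the fingers, on their centre line; the grasp point (between the pads) lies 19 mm behind it; z points along the fingers, y is the line along which they close (so a half turn about z gives the same grasp; the last joint's range is limited). The gripper opens to 88 mm and grips with 3 to 60 N. Pads are 20 mm wide; open, the fingers measure 115 mm over their backs; the gripper's body (75 mm by 178 mm) begins 61 mm behind the grasp point.
Start: joints at [1.041, 0.359, 1.51, -0, 1.272, -0.115], TCP at [241.791, 549.085, 186.423] pointing down, gripper open.
Joint ranges: [-2.97, 2.97], [-1.01, 2.36], [0.21, 2.38], [-0.96, 4.11], [0.2, 2.71], [-2.98, 2.98]. Speed limits (rad/s): [2.39, 2.39, 3.14, 3.14, 3.14, 3.14].

## Interface

Orientations are given as a rotation vector (axis times angle).
In Python, from cell import manip gives the robot as it stands.
- The arm moves only by the tool servo_tool, never from a script. Its argument "commands" is a list of rows, each an object of numbers: "tx", "ty", "tz": the shift along the tool's x, y, z in m; "twist": the turn about the tool's z in rad. In form: [{"tx": .., "ty": .., "tz": .., "twist": ..}, ...]. A call has 1 to 20 rows; each row is the pose to reach, as a shift and turn from the pose commanded when the call began, along the tool's axes at that moment; what a row does not reach only later rows make up. A row lasts 1/10 s, in which the tool goes at most 50 mm and 8.59 degrees, less where a joint would pass 70% of its speed; a pose out of reach is approached as far as the arm can. A call with a gripper value outside its range is refused whole. "jaw" is the finger opening in m, from 0 to 0.0878, set as the call begins (left out, the last holds). The fingers move at their own pace and stop on an object; the grip force is fixed at half the most. Time passes only in rows, so rows that repeat a pose let the fingers close. It gives the time, the measured TCP pose, the force, the opening and the grip force at its end, in the units of the state.
- manip.state(): the state, without advancing time (a new reading comes with each control period).
- manip.get_image(name): name is "scene" or "top" or "wrist"; returns a dict with "color" (400x640x3 uint8, red, green, blue), "fx", "fy", "cx", "cy" (pixels), "R" (3x3) and "t" (3): a world point X has camera coordinates R X + t; the wrist camera has in their place "hand_eye" (4x4, takes a point from camera to tool coordinates, whose origin is the TCP and whose axes are the flange's). Camera axes: x right, y down, z forward; pixel columns grow to the right and rows downward; lengths in mm; the calibration is good to about 2 mm. A picture is of the moment at which its call begins: read the wrist's pose just before it. There is no depth.
- manip.close_job(): hands the job in; it is judged then, once.
The state is a dict: "clock": time; "joint_positions": joint angles; "qvel": joint speeds; "effort": joint torques, N m; "position": TCP position; "tool_rot": TCP orientation; "wrist_force": force on the tool from outside, world axes, zero at the start; "moment": the same for the moment, N m; "finger_gap": opening from 0.0 (shut) to 1.0 (fully open); "gripper_force": force on a finger pad.
Only numpy, scipy, OpenCV 4.12 (cv2) and the standard library are available. Lean on these libraries where they do the work, as an engineer would, in place of code of your own. Each camera call takes 0.05 s, during which the arm holds its last target. There are 200 camera calls.

## Task

Do the half-beam check on the white bench photometer: lift its compartment door by the bar handle and swing it fully open, back past upright, so that it stays open. Then take the yellow finger tab of the sprung lamp shutter inside and draw the shutter open until its orange pointer stands at the long red middle mark, half of its travel; never let it go beyond three quarters, and do not let go once it is there, because the spring would shut it. The job finishes while the gripper is still holding the shutter steady at half; leave everything else on the bench where it stands.

Things in the scene. Friction and masses are not known exactly. Their poses are not given: they have to be found in the camera images.
- photometer: white bench photometer, fixed, 250 deep (x) x 240 wide (y) x 105 high mm; origin under its centre, x to its back, y to its left, z up, front to -x. Its sample compartment, open on top once the door is up: x -113 to 0, y -108 to +108 mm, floor at z 28, walls up to z 105 mm; in it a cell holder, 40 mm square, up to z 62 mm, at x -75, y +35 mm; guide rails 12 mm out from the back wall
- door_panel (a joint): angle of the compartment door, a flat white panel (166 x 240 x 9 mm) over the compartment: 0 closed, grows as its front edge is lifted and swings up and back, 1.57 upright, stop at 1.83 rad. Stiff hinge (friction 0.42 N m; the door weighs about 0.28 kg): it stays at whatever angle it is left. It may start slightly ajar
- door_bar (a point): middle of the door's bar handle: round steel bar 10 mm thick along the instrument's y, straight for 120 mm, on two arms 32 mm in front of the door's free edge: 27 mm clear between bar and edge, free space in front; turns with the door, 202 mm from the hinge axis; 111 mm above the bench when closed
- door_hinge (a point): middle of the door's hinge axis, which runs along the instrument's y, 110 mm above the bench, 45 mm behind the compartment's back wall; its axes are those of the photometer. The bar's middle lies 202 mm from here, straight to -x when the door is closed, straight up at 1.57 rad
- shutter (a joint): travel of the lamp shutter in m: 0 shut, 0.040 fully open, 0.020 half. It slides straight to the instrument's right (its -y). A spring shuts it: 4 N to start it, rising by 0.25 N per mm (9 N at half, 14 N at full travel), plus 0.4 N friction
- shutter_tab (a point): centre of the top of the shutter's yellow upright finger tab, 92 mm above the bench; moves with the shutter. The tab is 10 mm thick along the instrument's y (the direction of sliding), 22 mm along x; its two 22 mm wide faces are free to grip from the top 30 mm down. It stands 34 mm in front of the compartment's back wall. An orange pointer moves with it
- half_mark (a point): the long red middle mark of the scale on the deck behind the compartment's back wall, 106 mm above the bench; it lies at the instrument's y that tab and pointer have at half travel. Short black marks are at shut, quarter, three quarters and open
- reagent: bystander: white plastic reagent bottle with a green band, 58 mm across, 126 mm tall; origin under its centre
- cup_a: bystander: sample cup with blue screw lid, 61 mm across, 63 mm tall; origin under its centre
- cup_b: bystander: sample cup with blue screw lid, 61 mm across, 63 mm tall; origin under its centre
- filter_papers: bystander: white pack of folded filter papers, 66 x 100 x 30 mm, lying flat; origin under its centre
- wash: bystander: wash bottle with blue cap and bent nozzle, 68 mm across, 235 mm tall; origin under its centre
- felt_pen: bystander: blue felt marker, 133 mm long, 21 mm thick, lying flat; origin under its centre

How it is judged (in metres and radians):
On the way, in this order (a step that is already met when the one before it is completed fails the run):
1. the compartment door is swung open, past 1.5 rad, with the shutter still shut (value of joint door_panel above 1.5 rad and value of joint shutter below 0.004 m), for 0.2 s.
2. the gripper holds the shutter steady at half travel (value of joint shutter between 0.016 and 0.024 m and velocity of joint shutter between -0.02 and 0.02 m/s and contact force between the fingers and shutter above 2 N), for 0.5 s.
At the end, for the whole second after the job is handed in: the door stands open by itself beyond 1.5 rad, the gripper's fingers hold the shutter against its spring (more than 2 N) at 20 mm of its 40 mm travel, within 4 mm and at rest (under 20 mm/s), and no bystander has moved by 30 mm (all of step 2 and value of joint door_panel above 1.5 rad and distance of each of reagent, cup_a, cup_b, filter_papers, wash, felt_pen from where it was at the start of the episode below 0.03 m); the arm keeps its last pose, push and grip.
It fails at once if the shutter is drawn beyond three quarters of its travel (31 mm) (value of joint shutter above 0.031 m).
It fails at once if a bystander is pushed 30 mm or more from its place, or toppled (distance of any of reagent, cup_a, cup_b, filter_papers, wash, felt_pen from where it was at the start of the episode above 0.03 m or angle between any of reagent, cup_a, cup_b, filter_papers, wash's own z axis and vertical above 0.5 rad).
It also fails if it takes over 54 s, if anything falls off the work surface, if the arm or the gripper's body presses on something with over 40 N, if the wrist force passes 120 N, or if a joint passes its speed limit or range.

## Working session

There is one attempt and no reset: what is moved stays moved. The work goes in short steps, Python scripts to look and compute and a tool call to move; the robot and the scene stay as the last step left them, time stands still between calls to the robot, and variables do not carry over. Pictures are saved under pics/ and viewed, at most 10 in all, crops included, and the job is handed in when it is done.

Besides the shell and the picture viewer there is one more tool, called after "Call:" as a command line: name --argument value ..., lists and objects as JSON in quotes. servo_tool: Moves the arm, as the interface text tells. Its arguments: {"type":"object","properties":{"commands":{"type":"array","items":{"type":"object","properties":{"tx":{"type":"number"},"ty":{"type":"number"},"tz":{"type":"number"},"twist":{"type":"number"}}}},"jaw":{"type":"number"}},"required":["commands"]}

```bash
mkdir -p pics; ls
cat > h.py <<'E'
import numpy as np, cv2
from cell import manip
def shot(name,fn):
    s=manip.state(); im=manip.get_image(name); cv2.imwrite('pics/'+fn,im['color'][:,:,::-1]); return s,im
E
python3 - <<'E'
from h import *
import pickle
s,a=shot('top','top0.png'); _,b=shot('scene','scene0.png')
pickle.dump((a,b),open('im0.pkl','wb'))
print(s)
for i in(a,b): print({k:i[k] for k in i if k!='color'})
E
```

```text
pics
{'clock': 0.0, 'joint_positions': array([ 1.04092173e+00,  3.59493638e-01,  1.51142619e+00, -3.00720637e-05,
        1.27251553e+00, -1.15115848e-01]), 'qvel': array([-4.59255562e-04,  4.27316859e-04, -1.14413250e-03, -8.77991437e-05,
        2.99793790e-04,  2.59870758e-04]), 'effort': array([-1.18351381e-03, -5.15346336e+01, -2.70736474e+01,  6.69943588e-02,
        3.47962102e-02, -1.66167574e-04]), 'position': array([241.41957244, 548.45276988, 185.61881535]), 'tool_rot': array([-6.46713271e-01, -3.07373727e+00,  2.75911003e-03]), 'wrist_force': array([-0.07861143,  0.71273422,  0.40116944]), 'moment': array([-0.0579064 , -0.00483773, -0.00390053]), 'gripper_force': 0.0, 'finger_gap': 0.9993180271499482}
{'fx': 418.4694516817803, 'fy': 418.4694516817803, 'cx': 318.85032780597965, 'cy': 200.33380221905847, 'R': array([[-0.0096138 , -0.99995277,  0.00142247],
       [-0.99735505,  0.00948631, -0.07206192],
       [ 0.07204502, -0.0021115 , -0.99739915]]), 't': array([  46.3552035 ,  492.39687053, 1405.72570979])}
{'fx': 379.1370781787473, 'fy': 379.1370781787473, 'cx': 315.4745381306689, 'cy': 198.7968157853105, 'R': array([[ 0.63738278, -0.77054493,  0.00192497],
       [-0.54088863, -0.44919112, -0.71110254],
       [ 0.54880114,  0.45220332, -0.70308567]]), 't': array([-305.8513419 ,  339.70968287,  873.71005053])}
```

View pics/top0.png

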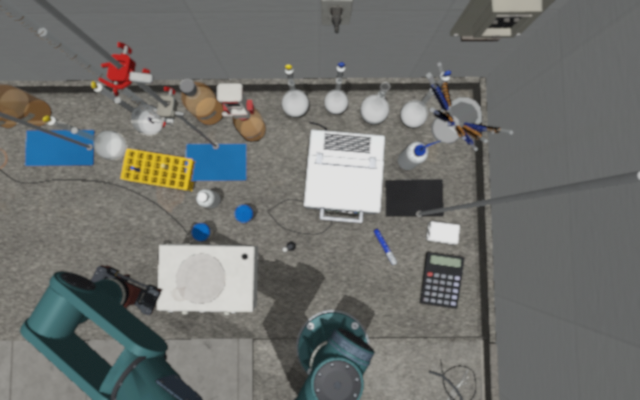

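View pics/scene0.png

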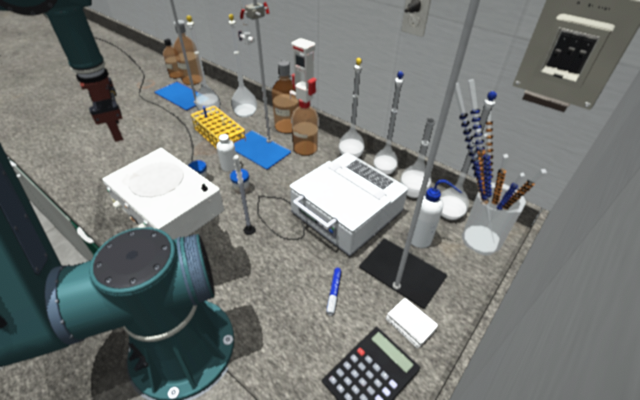

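The top view shows the photometer at cols 305–385, rows 130–222, with the bar at about (341,217). The scene view shows its front left edge and bar at about (317,217). I'll zoom in on both for accurate pixels.

```bash
cat >> h.py <<'E'
def ray(im,px):
    R,t=np.array(im['R']),np.array(im['t']); d=R.T@np.array([(px[0]-im['cx'])/im['fx'],(px[1]-im['cy'])/im['fy'],1]); return -R.T@t,d
def onz(im,px,z):
    o,d=ray(im,px); return o+d*(z-o[2])/d[2]
def proj(im,X):
    c=np.array(im['R'])@X+np.array(im['t']); return np.array([im['fx']*c[0]/c[2]+im['cx'],im['fy']*c[1]/c[2]+im['cy']])
E
python3 - <<'E'
from h import *
import pickle
a,b=pickle.load(open('im0.pkl','rb'))
A=cv2.resize(a['color'][120:240,270:400],None,fx=5,fy=5,interpolation=cv2.INTER_CUBIC)
B=cv2.resize(b['color'][140:260,270:420],None,fx=5,fy=5,interpolation=cv2.INTER_CUBIC)
cv2.imwrite('pics/a1.png',A[...,::-1]);cv2.imwrite('pics/b1.png',B[...,::-1])
E
```

```text
(no output)
```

View pics/a1.png

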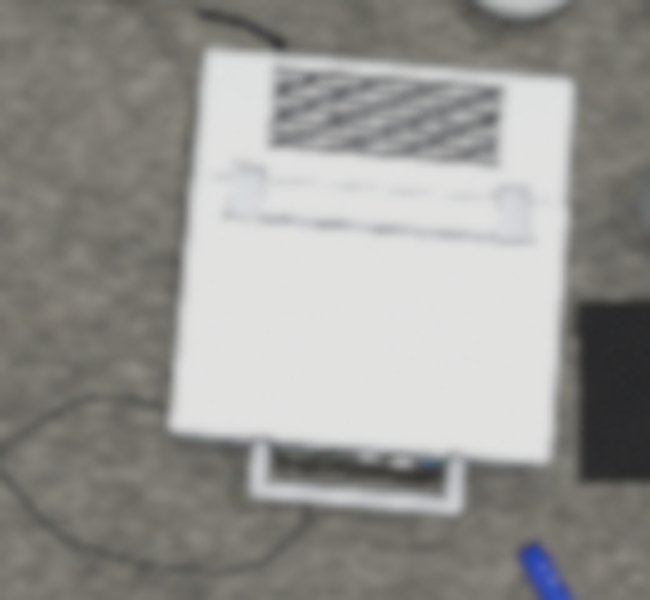

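View pics/b1.png

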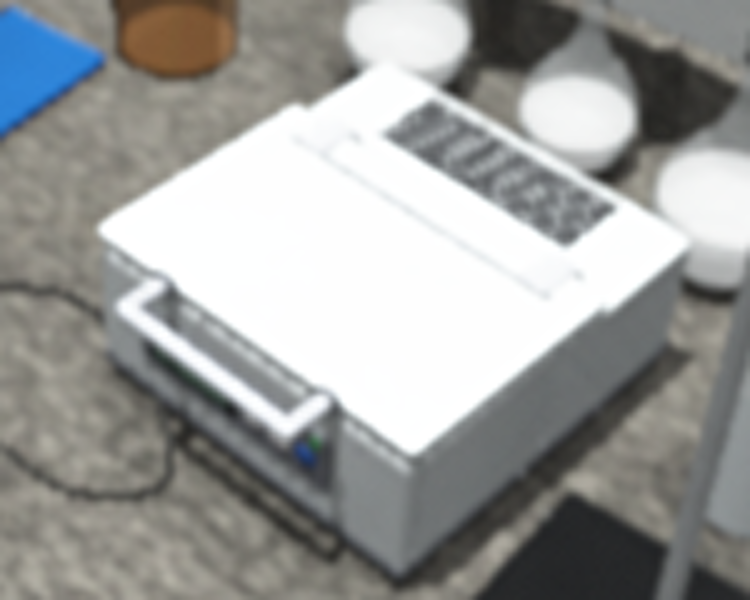

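The zoomed top view shows the bar from (258,492) to (455,507) in crop pixels and the door front corners at (168,430) and (552,463). The scene crop shows the bar ends at about (128,302) and (288,432), with the corners clear. Next I'll triangulate these.

Run:
```python
from h import *
import pickle
a,b=pickle.load(open('im0.pkl','rb'))
def tri(p,q):
    o,d=ray(a,p);O,D=ray(b,q); d/=np.linalg.norm(d);D/=np.linalg.norm(D)
    A=np.stack([d,-D],1); s=np.linalg.lstsq(A,O-o,rcond=None)[0]; P,Q=o+d*s[0],O+D*s[1]; return (P+Q)/2,np.linalg.norm(P-Q)
f=lambda u,x0,y0:((u[0]+.5)/5-.5+x0,(u[1]+.5)/5-.5+y0)
pts={'backL':((205,48),(388,65)),'backR':((575,78),(690,242)),'frL':((168,430),(100,230)),'frR':((552,463),(413,453)),'barL':((258,492),(128,302)),'barR':((455,507),(288,432))}
for k,(p,q) in pts.items():
    X,e=tri(f(p,270,120),f(q,270,140)); print(k,X.round(1),round(e,1), 'z111:',onz(a,f(p,270,120),111)[:2].round(1),onz(b,f(q,270,140),111)[:2].round(1))
for n,p,z in [('pen1',(378,232),10),('pen2',(393,261),10),('stand',(290,247),0),('rod',(420,213),0),('wash',(415,152),150)]: print(n,onz(a,p,z).round())
```

```text
backL [719.1  65.8  99.5] 1.5 z111: [715.8  66.2] [707.3  57. ]
backR [ 695.3 -171.9  102. ] 2.6 z111: [ 694.  -171.6] [ 684.8 -174.7]
frL [470.4  90.7 115.9] 2.4 z111: [469.8  91.7] [475.1  93.6]
frR [ 445.8 -149.9  121. ] 1.0 z111: [ 446.5 -151.8] [ 452.8 -145.1]
barL [430.7  33.9 123.9] 3.3 z111: [429.9  34.9] [441.3  41.7]
barR [419.1 -89.3 116.3] 0.1 z111: [419.2 -89.8] [422.9 -86.5]
pen1 [ 383. -159.   10.]
pen2 [ 285. -207.   10.]
stand [335. 142.   0.]
rod [ 447. -306.    0.]
wash [ 631. -259.  150.]
```

```bash
cat >> h.py <<'E'
from scipy.spatial.transform import Rotation as Ro
YAW=-0.10; C=np.array([582.6,-41.0,0])
ix=np.array([np.cos(YAW),np.sin(YAW),0]); iy=np.array([-np.sin(YAW),np.cos(YAW),0])
def inst(x,y,z): return C+ix*x+iy*y+np.array([0,0,z])
def plan(P,yang=None):
    """P world mm; yang world angle wanted for tool y"""
    s=manip.state(); R=Ro.from_rotvec(s['tool_rot']).as_matrix()
    d=R.T@(np.array(P)-s['position'])/1000
    tw=0
    if yang is not None:
        a=np.arctan2(R[1,1],R[0,1]); tw=-(yang-a); tw=(tw+np.pi/2)%np.pi-np.pi/2
    print('tx %.4f ty %.4f tz %.4f twist %.4f'%(*d,tw))
E
python3 - <<'E'
from h import *
import pickle
a,b=pickle.load(open('im0.pkl','rb'))
for z in(0,100,150,200,250): print(z,proj(b,np.array([335,142,z])).round(),proj(a,np.array([335,142,z])).round())
s=manip.state();p=s['position']
plan([p[0],p[1],340],YAW);plan([440,300,340],YAW);plan([426,-26,230],YAW); print(manip.get_image('wrist')['hand_eye'].round(3))
E
```

```text
0 [247. 231.] [290. 247.]
100 [243. 207.] [288. 248.]
150 [240. 194.] [287. 249.]
200 [238. 180.] [285. 250.]
250 [235. 166.] [284. 251.]
tx 0.0000 ty -0.0003 tz -0.1543 twist 1.2560
tx -0.2818 ty -0.1477 tz -0.1541 twist 1.2560
tx -0.4004 ty -0.4515 tz -0.0436 twist 1.2560
[[-1.00000e-03 -9.63000e-01 -2.71000e-01  7.33740e+01]
 [ 1.00000e+00 -1.00000e-03  0.00000e+00  3.53000e-01]
 [-1.00000e-03 -2.71000e-01  9.63000e-01 -1.98431e+02]
 [ 0.00000e+00  0.00000e+00  0.00000e+00  1.00000e+00]]
```

Call:
servo_tool --commands '[{"tz": -0.05}, {"tz": -0.1}, {"tz": -0.154}, {"tx": -0.28, "ty": -0.148, "tz": -0.154, "twist": 1.256}, {"tx": -0.28, "ty": -0.148, "tz": -0.154, "twist": 1.256}, {"tx": -0.28, "ty": -0.148, "tz": -0.154, "twist": 1.256}, {"tx": -0.28, "ty": -0.148, "tz": -0.154, "twist": 1.256}, {"tx": -0.28, "ty": -0.148, "tz": -0.154, "twist": 1.256}, {"tx": -0.28, "ty": -0.148, "tz": -0.154, "twist": 1.256}, {"tx": -0.28, "ty": -0.148, "tz": -0.154, "twist": 1.256}, {"tx": -0.4, "ty": -0.4515, "tz": -0.154, "twist": 1.256}, {"tx": -0.4, "ty": -0.4515, "tz": -0.154, "twist": 1.256}, {"tx": -0.4, "ty": -0.4515, "tz": -0.154, "twist": 1.256}, {"tx": -0.4, "ty": -0.4515, "tz": -0.154, "twist": 1.256}, {"tx": -0.4, "ty": -0.4515, "tz": -0.154, "twist": 1.256}, {"tx": -0.4, "ty": -0.4515, "tz": -0.154, "twist": 1.256}, {"tx": -0.4, "ty": -0.4515, "tz": -0.154, "twist": 1.256}, {"tx": -0.4, "ty": -0.4515, "tz": -0.1, "twist": 1.256}, {"tx": -0.4, "ty": -0.4515, "tz": -0.0435, "twist": 1.256}, {"tx": -0.4, "ty": -0.4515, "tz": -0.0435, "twist": 1.256}]' --jaw 0.05

```text
$.commands[0]: bad value
```

Run:
```python
from h import *
import pickle
s,w=shot('wrist','w1.png'); pickle.dump((s,w),open('w1.pkl','wb')); print(s['clock'],s['position'],s['tool_rot'],s['joint_positions'].round(2))
```

```text
0.15 [241.49857198 548.60912588 185.79130464] [-6.46781562e-01 -3.07382246e+00  2.15289665e-03] [ 1.04  0.36  1.51  0.    1.27 -0.12]
```

View pics/w1.png

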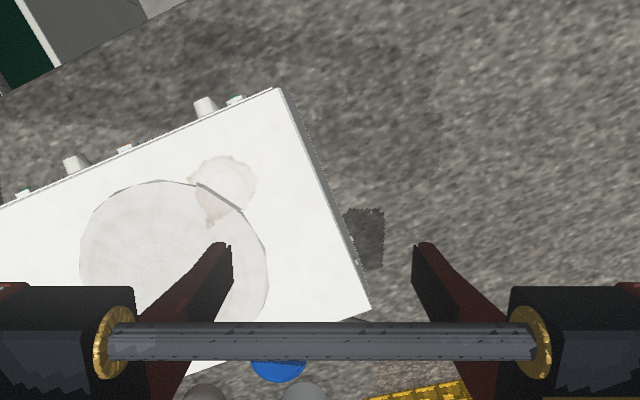

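The move was refused because every row must carry all the keys. The wrist picture is still from the start pose, over the stirrer, with the fingertips near (225,250) and (420,250).

Call:
servo_tool --commands '[{"tx": 0, "ty": 0, "tz": -0.05, "twist": 0}, {"tx": 0, "ty": 0, "tz": -0.1, "twist": 0}, {"tx": 0, "ty": 0, "tz": -0.154, "twist": 0}, {"tx": -0.28, "ty": -0.148, "tz": -0.154, "twist": 1.256}, {"tx": -0.28, "ty": -0.148, "tz": -0.154, "twist": 1.256}, {"tx": -0.28, "ty": -0.148, "tz": -0.154, "twist": 1.256}, {"tx": -0.28, "ty": -0.148, "tz": -0.154, "twist": 1.256}, {"tx": -0.28, "ty": -0.148, "tz": -0.154, "twist": 1.256}, {"tx": -0.28, "ty": -0.148, "tz": -0.154, "twist": 1.256}, {"tx": -0.28, "ty": -0.148, "tz": -0.154, "twist": 1.256}, {"tx": -0.4, "ty": -0.4515, "tz": -0.154, "twist": 1.256}, {"tx": -0.4, "ty": -0.4515, "tz": -0.154, "twist": 1.256}, {"tx": -0.4, "ty": -0.4515, "tz": -0.154, "twist": 1.256}, {"tx": -0.4, "ty": -0.4515, "tz": -0.154, "twist": 1.256}, {"tx": -0.4, "ty": -0.4515, "tz": -0.154, "twist": 1.256}, {"tx": -0.4, "ty": -0.4515, "tz": -0.154, "twist": 1.256}, {"tx": -0.4, "ty": -0.4515, "tz": -0.154, "twist": 1.256}, {"tx": -0.4, "ty": -0.4515, "tz": -0.1, "twist": 1.256}, {"tx": -0.4, "ty": -0.4515, "tz": -0.0435, "twist": 1.256}, {"tx": -0.4, "ty": -0.4515, "tz": -0.0435, "twist": 1.256}]' --jaw 0.05

```text
clock: 2.2
position: [421.5, -24.7, 225.5]
tool_rot: [-2.325, -2.101, 0.008]
wrist_force: [-1.3, 0.5, -1.0]
finger_gap: 0.569
gripper_force: 0.0
```

Run:
```python
from h import *
import pickle
s,w=shot('wrist','w2.png'); pickle.dump((s,w),open('w2.pkl','wb')); print(s['clock'],s['position'],s['tool_rot'],s['joint_positions'].round(2),s['wrist_force'])
plan([426,-26,230],YAW)
# wrist camera as R,t world, predicted bar ends
R=Ro.from_rotvec(s['tool_rot']).as_matrix();H=w['hand_eye'];Rc=(R@H[:3,:3]).T;w['R']=Rc;w['t']=-Rc@(R@H[:3,3]+s['position'])
for X in ([430.7,34,120],[419,-89.5,120],[426,-26,120]): print(proj(w,np.array(X)))
```

```text
2.2 [421.47455109 -24.74838696 225.52513646] [-2.32515853 -2.10140601  0.00849886] [-0.22  0.06  1.8  -0.    1.29 -0.12] [-1.34654867  0.47891121 -1.01633905]
tx -0.0009 ty 0.0037 tz -0.0036 twist -0.0004
[325.95712203 125.25820899]
[326.51943639 263.6439659 ]
[327.37042221 196.06739823]
```

View pics/w2.png

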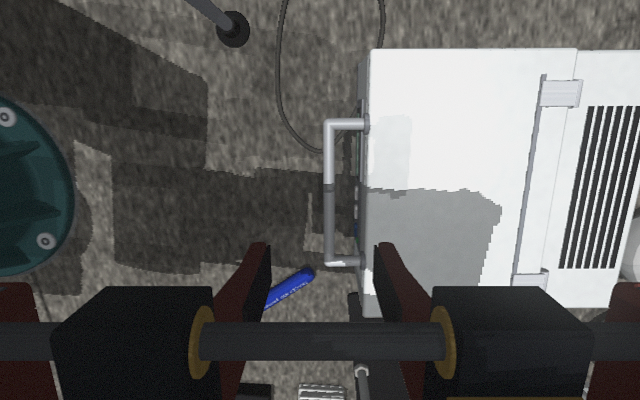

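The wrist view shows the bar along col ~329, rows 125–263, against a prediction of 326, rows 125–264, so the measurement holds to about 2 mm. I'll set the gap to 26 mm so the rear finger clears the door edge, then descend.

Call:
servo_tool --commands '[{"tx": -0.001, "ty": 0.005, "tz": 0.02, "twist": 0}, {"tx": -0.001, "ty": 0.005, "tz": 0.05, "twist": 0}, {"tx": -0.001, "ty": 0.005, "tz": 0.07, "twist": 0}, {"tx": -0.001, "ty": 0.005, "tz": 0.07, "twist": 0}, {"tx": -0.001, "ty": 0.005, "tz": 0.07, "twist": 0}]' --jaw 0.026

```text
clock: 2.75
position: [432.3, -26.9, 161.7]
tool_rot: [2.328, 2.107, 0.002]
wrist_force: [-0.1, -1.0, -0.7]
finger_gap: 0.295
gripper_force: 0.0
```

Run:
```python
from h import *
s=manip.state(); print(s['position'],s['finger_gap']*87.8)
plan([426.8,-26,102],YAW)
```

```text
[432.27095123 -26.87848699 161.65833741] 25.927982792109056
tx 0.0004 ty -0.0056 tz 0.0596 twist 0.0006
```

Call:
servo_tool --commands '[{"tx": 0, "ty": -0.0055, "tz": 0.005, "twist": 0}, {"tx": 0, "ty": -0.0055, "tz": 0.02, "twist": 0}, {"tx": 0, "ty": -0.0055, "tz": 0.035, "twist": 0}, {"tx": 0, "ty": -0.0055, "tz": 0.05, "twist": 0}, {"tx": 0, "ty": -0.0055, "tz": 0.06, "twist": 0}, {"tx": 0, "ty": -0.0055, "tz": 0.06, "twist": 0}, {"tx": 0, "ty": -0.0055, "tz": 0.06, "twist": 0}]'

```text
clock: 3.45
position: [425.7, -26.4, 100.5]
tool_rot: [2.329, 2.107, 0.001]
wrist_force: [0.6, -0.3, -1.1]
finger_gap: 0.297
gripper_force: 0.0
```

Call:
servo_tool --commands '[{"tx": 0, "ty": 0, "tz": 0, "twist": 0}, {"tx": 0, "ty": 0, "tz": 0, "twist": 0}, {"tx": 0, "ty": 0, "tz": 0, "twist": 0}, {"tx": 0, "ty": 0, "tz": 0, "twist": 0}, {"tx": 0, "ty": 0, "tz": 0, "twist": 0}]' --jaw 0.0

```text
clock: 3.95
position: [425.4, -26.3, 100.1]
tool_rot: [2.33, 2.108, -0.0]
wrist_force: [-0.2, 0.0, -0.2]
finger_gap: 0.006
gripper_force: 0.0
```

Run:
```python
from h import *
_,w=shot('wrist','w3.png'); _,b=shot('scene','s3.png')
B=cv2.resize(b['color'][100:260,270:420],None,fx=3.5,fy=3.5,interpolation=cv2.INTER_CUBIC)
W=cv2.resize(w['color'][50:400,100:560],None,fx=.0+1.0,fy=1.0)
c=np.zeros((560,530+270,3),np.uint8); c[:,:525]=B[:560,:525]; c[:350,530:]=W[:,110:380]
cv2.imwrite('pics/c3.png',c[...,::-1])
```

```text
(no output)
```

View pics/c3.png

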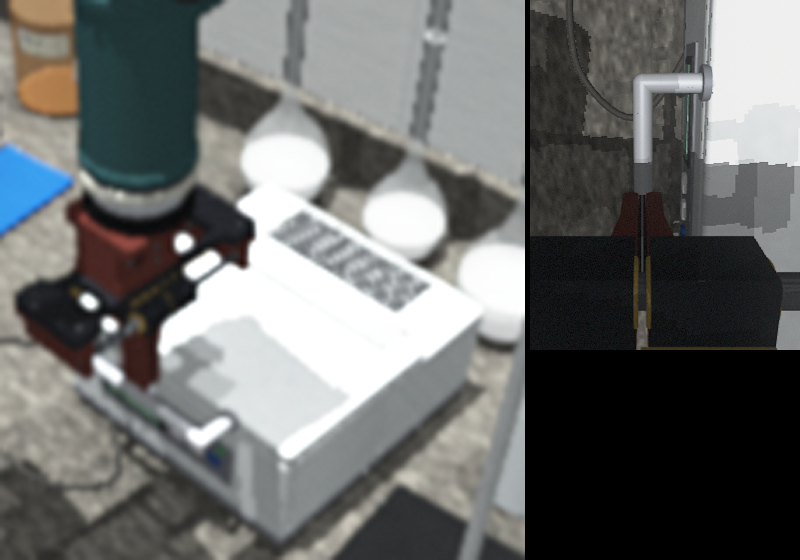

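The wrist view shows the bar (orig col ~325) aligned with the closed fingers but running on beneath them, and its left corner is at (325,133). So the bar may lie lower than the fingertips. I'll triangulate its height from the two wrist views.

Run:
```python
from h import *
import pickle
def wr(s,w):
    R=Ro.from_rotvec(s['tool_rot']).as_matrix();H=np.array(w['hand_eye']);Rc=(R@H[:3,:3]).T;w['R']=Rc;w['t']=-Rc@(R@H[:3,3]+s['position']);return w
s2,w2=pickle.load(open('w2.pkl','rb')); w2=wr(s2,w2)
s=manip.state(); w3=wr(s,manip.get_image('wrist')); print(w3['fx'],s['position'],s['wrist_force'],s['finger_gap'])
a,b=pickle.load(open('im0.pkl','rb'))
views=[(w2,(329,125)),(w3,(325,133))]
for vs in (views,views[1:]+[(a,(321.3,218.1))]):
    A=np.zeros((3,3));B=np.zeros(3)
    for im,p in vs:
        o,d=ray(im,p);d/=np.linalg.norm(d);M=np.eye(3)-np.outer(d,d);A+=M;B+=M@o
    X=np.linalg.solve(A,B);print(X,[proj(im,X).round(1) for im,_ in vs])
# measured bar width in w3 in rows 150-180
g=cv2.cvtColor(w3['color'],cv2.COLOR_RGB2GRAY);print(g[165,300:350].tolist())
for y in(30,-20): 
  for z in (80,100,120): print(y,z,proj(w3,np.array([428.5 if y>0 else 425,y,z])).round(1))
print(proj(w3,s['position']))
```

```text
359.408779357277 [425.30679498 -26.29630678  99.98226907] [-0.48227049  0.03198823  0.34449321] 0.0016950166271618617
[433.67855622  31.70152244  73.92149094] [array([329.2, 125. ]), array([324.7, 133. ])]
[432.01134799  33.65727426  90.62052071] [array([321.6, 131.9]), array([321.5, 217.5])]
[72, 75, 77, 72, 69, 68, 63, 63, 60, 62, 59, 56, 55, 107, 136, 151, 161, 168, 174, 182, 195, 206, 208, 202, 189, 178, 172, 164, 154, 143, 130, 114, 84, 83, 85, 87, 81, 82, 84, 75, 80, 83, 80, 60, 51, 51, 57, 60, 59, 60]
30 80 [316.4 137.5]
30 100 [315.9 140.5]
30 120 [315.3 144.2]
-20 80 [319.2 217.4]
-20 100 [318.9 227.6]
-20 120 [318.7 239.9]
[320.55440653 237.67410515]
```

Run:
```python
import cv2
w=cv2.imread('pics/w3.png')[...,::-1]
for r in (170,200,225,235,240,245,250,255,260,270,280): print(r,' '.join('%d,%d,%d'%tuple(w[r,c]) for c in range(304,344,3)))
```

```text
170 86,84,81 68,68,65 60,58,55 106,107,107 159,162,167 181,183,188 203,207,214 176,178,182 153,157,159 111,113,113 85,84,80 96,97,90 94,90,86 98,95,91
200 56,53,53 47,45,45 44,43,41 77,75,77 163,164,165 177,178,185 198,200,205 173,174,180 152,154,158 108,110,112 41,40,38 65,64,61 58,55,55 51,52,51
225 62,63,57 56,54,52 50,48,45 50,51,52 71,72,72 76,75,79 76,77,80 76,75,78 72,72,74 73,74,75 63,61,58 64,63,58 51,47,47 60,59,57
235 60,60,54 56,56,52 49,49,47 50,47,45 69,72,75 74,77,76 75,77,81 73,75,77 74,74,78 67,68,70 60,59,56 53,51,51 55,55,51 50,47,45
240 50,45,44 51,49,48 39,40,38 40,40,41 73,75,75 74,76,78 78,79,82 75,74,78 77,77,80 70,70,71 45,46,43 49,44,46 54,52,49 61,59,56
245 43,26,23 37,21,17 38,22,17 40,26,24 35,21,20 34,29,31 49,44,47 44,42,41 41,28,25 43,30,29 40,25,22 45,33,31 45,30,28 44,46,41
250 41,24,21 42,26,27 40,20,21 35,23,18 42,29,25 27,27,24 45,44,46 37,34,34 40,28,23 41,25,26 41,25,23 43,29,22 39,27,23 40,42,37
255 38,23,19 38,26,24 38,23,15 43,28,24 44,27,27 23,22,20 47,48,47 35,29,32 38,25,22 41,23,23 39,24,26 37,23,23 37,19,22 44,42,39
260 40,23,21 41,28,26 37,21,17 39,26,21 38,22,20 21,19,20 50,50,52 16,14,18 37,23,21 38,18,19 37,22,20 41,28,27 42,28,22 44,33,32
270 36,21,22 36,19,19 39,27,24 41,25,21 43,29,25 20,19,17 46,47,50 14,16,19 39,25,23 40,21,23 45,28,27 43,27,28 40,25,21 45,31,28
280 41,25,23 31,13,12 39,24,23 40,26,22 40,23,25 16,13,17 50,50,52 8,13,15 38,20,20 37,23,22 31,13,7 45,27,30 39,26,21 39,25,25
```

The pixel rows show the closed fingertips at row 243 with the bar passing underneath, so the fingers closed above the bar. I'll reopen, go 20 mm lower and close again.

Call:
servo_tool --commands '[{"tx": 0, "ty": 0, "tz": 0, "twist": 0}, {"tx": 0, "ty": 0, "tz": 0, "twist": 0}, {"tx": 0, "ty": 0.001, "tz": 0, "twist": 0}, {"tx": 0, "ty": 0.001, "tz": 0.005, "twist": 0}, {"tx": 0, "ty": 0.001, "tz": 0.01, "twist": 0}, {"tx": 0, "ty": 0.001, "tz": 0.015, "twist": 0}, {"tx": 0, "ty": 0.001, "tz": 0.02, "twist": 0}, {"tx": 0, "ty": 0.001, "tz": 0.02, "twist": 0}]' --jaw 0.026

```text
clock: 4.9
position: [425.5, -26.2, 79.1]
tool_rot: [-2.329, -2.107, 0.002]
wrist_force: [-0.6, 1.1, 0.4]
finger_gap: 0.296
gripper_force: 0.0
```

Call:
servo_tool --commands '[{"tx": 0, "ty": 0, "tz": 0, "twist": 0}, {"tx": 0, "ty": 0, "tz": 0, "twist": 0}, {"tx": 0, "ty": 0, "tz": 0, "twist": 0}, {"tx": 0, "ty": 0, "tz": 0, "twist": 0}]' --jaw 0.0

```text
clock: 5.3
position: [426.0, -26.4, 80.0]
tool_rot: [-2.329, -2.108, 0.001]
wrist_force: [-0.2, -0.6, 0.5]
finger_gap: 0.103
gripper_force: 30.0
```

Now it grips at about 9 mm, which matches the 10 mm bar. Next I'll compute the arc.

Run:
```python
import numpy as np,json
t0=.03
for a,b in((.03,.75),(.75,1.3),(1.3,1.74)):
    th=np.linspace(a,b,14)[1:] ; print(json.dumps([{"tx":0,"ty":round(.202*(np.cos(a)-np.cos(t)),3),"tz":-round(.202*(np.sin(t)-np.sin(a)),3),"twist":0} for t in th]))
```

```text
[{"tx": 0, "ty": 0.001, "tz": -0.011, "twist": 0}, {"tx": 0, "ty": 0.002, "tz": -0.022, "twist": 0}, {"tx": 0, "ty": 0.004, "tz": -0.033, "twist": 0}, {"tx": 0, "ty": 0.006, "tz": -0.044, "twist": 0}, {"tx": 0, "ty": 0.009, "tz": -0.055, "twist": 0}, {"tx": 0, "ty": 0.013, "tz": -0.066, "twist": 0}, {"tx": 0, "ty": 0.017, "tz": -0.076, "twist": 0}, {"tx": 0, "ty": 0.022, "tz": -0.086, "twist": 0}, {"tx": 0, "ty": 0.027, "tz": -0.096, "twist": 0}, {"tx": 0, "ty": 0.033, "tz": -0.105, "twist": 0}, {"tx": 0, "ty": 0.04, "tz": -0.114, "twist": 0}, {"tx": 0, "ty": 0.047, "tz": -0.123, "twist": 0}, {"tx": 0, "ty": 0.054, "tz": -0.132, "twist": 0}]
[{"tx": 0, "ty": 0.006, "tz": -0.006, "twist": 0}, {"tx": 0, "ty": 0.012, "tz": -0.012, "twist": 0}, {"tx": 0, "ty": 0.019, "tz": -0.018, "twist": 0}, {"tx": 0, "ty": 0.025, "tz": -0.023, "twist": 0}, {"tx": 0, "ty": 0.032, "tz": -0.028, "twist": 0}, {"tx": 0, "ty": 0.039, "tz": -0.033, "twist": 0}, {"tx": 0, "ty": 0.047, "tz": -0.037, "twist": 0}, {"tx": 0, "ty": 0.054, "tz": -0.041, "twist": 0}, {"tx": 0, "ty": 0.062, "tz": -0.045, "twist": 0}, {"tx": 0, "ty": 0.07, "tz": -0.049, "twist": 0}, {"tx": 0, "ty": 0.078, "tz": -0.052, "twist": 0}, {"tx": 0, "ty": 0.086, "tz": -0.054, "twist": 0}, {"tx": 0, "ty": 0.094, "tz": -0.057, "twist": 0}]
[{"tx": 0, "ty": 0.007, "tz": -0.002, "twist": 0}, {"tx": 0, "ty": 0.013, "tz": -0.003, "twist": 0}, {"tx": 0, "ty": 0.02, "tz": -0.004, "twist": 0}, {"tx": 0, "ty": 0.027, "tz": -0.006, "twist": 0}, {"tx": 0, "ty": 0.034, "tz": -0.006, "twist": 0}, {"tx": 0, "ty": 0.04, "tz": -0.007, "twist": 0}, {"tx": 0, "ty": 0.047, "tz": -0.007, "twist": 0}, {"tx": 0, "ty": 0.054, "tz": -0.007, "twist": 0}, {"tx": 0, "ty": 0.061, "tz": -0.007, "twist": 0}, {"tx": 0, "ty": 0.068, "tz": -0.007, "twist": 0}, {"tx": 0, "ty": 0.075, "tz": -0.006, "twist": 0}, {"tx": 0, "ty": 0.081, "tz": -0.006, "twist": 0}, {"tx": 0, "ty": 0.088, "tz": -0.004, "twist": 0}]
```

First a short test lift, to see the forces.

Call:
servo_tool --commands '[{"tx": 0, "ty": 0.0, "tz": -0.005, "twist": 0}, {"tx": 0, "ty": 0.001, "tz": -0.011, "twist": 0}, {"tx": 0, "ty": 0.002, "tz": -0.022, "twist": 0}, {"tx": 0, "ty": 0.004, "tz": -0.033, "twist": 0}, {"tx": 0, "ty": 0.006, "tz": -0.044, "twist": 0}, {"tx": 0, "ty": 0.006, "tz": -0.044, "twist": 0}]'

```text
clock: 5.9
position: [432.3, -27.0, 125.2]
tool_rot: [2.329, 2.107, 0.0]
wrist_force: [-2.6, 0.4, 2.1]
finger_gap: 0.09
gripper_force: 29.9
```

The gap shrank slightly, so I'll check whether the bar came along.

Run:
```python
from h import *
_,w=shot('wrist','w4.png'); _,b=shot('scene','s4.png'); s=manip.state(); print(s['finger_gap']*87.8,s['wrist_force'],s['moment'])
B=cv2.resize(b['color'][120:260,270:420],None,fx=3,fy=3,interpolation=cv2.INTER_CUBIC)
c=np.zeros((420,790,3),np.uint8); c[:,:450]=B; c[:350,455:785]=w['color'][50:400,160:490]
cv2.imwrite('pics/c4.png',c[...,::-1])
```

```text
8.134034942726746 [-3.33155184 -0.273548    0.87684941] [-0.11860186  0.3786295  -0.037675  ]
```

View pics/c4.png

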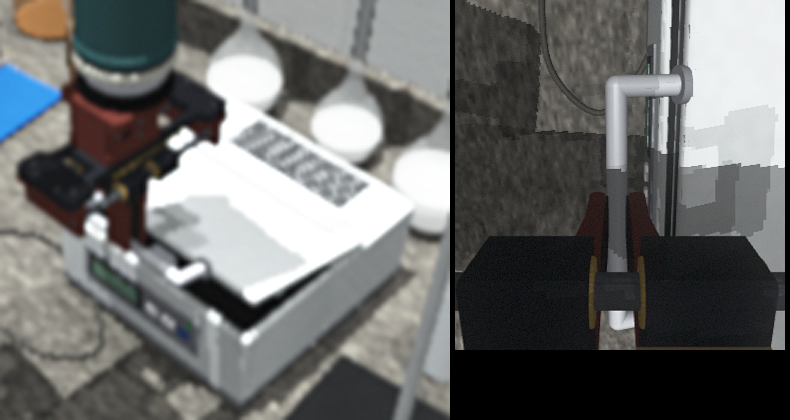

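The bar sits between the fingers and the door is lifting. I'll carry on along the arc.

Call:
servo_tool --commands '[{"tx": 0, "ty": 0.003, "tz": -0.011, "twist": 0}, {"tx": 0, "ty": 0.007, "tz": -0.022, "twist": 0}, {"tx": 0, "ty": 0.011, "tz": -0.032, "twist": 0}, {"tx": 0, "ty": 0.016, "tz": -0.042, "twist": 0}, {"tx": 0, "ty": 0.021, "tz": -0.052, "twist": 0}, {"tx": 0, "ty": 0.027, "tz": -0.061, "twist": 0}, {"tx": 0, "ty": 0.034, "tz": -0.07, "twist": 0}, {"tx": 0, "ty": 0.041, "tz": -0.079, "twist": 0}, {"tx": 0, "ty": 0.048, "tz": -0.088, "twist": 0}, {"tx": 0, "ty": 0.048, "tz": -0.088, "twist": 0}]'

```text
clock: 7.0
position: [483.3, -32.2, 214.0]
tool_rot: [2.326, 2.105, 0.006]
wrist_force: [-0.0, -0.1, 0.8]
finger_gap: 0.004
gripper_force: 0.0
```

Call:
servo_tool --commands '[{"tx": 0, "ty": 0.006, "tz": -0.006, "twist": 0}, {"tx": 0, "ty": 0.012, "tz": -0.012, "twist": 0}, {"tx": 0, "ty": 0.019, "tz": -0.018, "twist": 0}, {"tx": 0, "ty": 0.025, "tz": -0.023, "twist": 0}, {"tx": 0, "ty": 0.032, "tz": -0.028, "twist": 0}, {"tx": 0, "ty": 0.039, "tz": -0.033, "twist": 0}, {"tx": 0, "ty": 0.047, "tz": -0.037, "twist": 0}, {"tx": 0, "ty": 0.054, "tz": -0.041, "twist": 0}, {"tx": 0, "ty": 0.062, "tz": -0.045, "twist": 0}, {"tx": 0, "ty": 0.07, "tz": -0.049, "twist": 0}, {"tx": 0, "ty": 0.078, "tz": -0.052, "twist": 0}, {"tx": 0, "ty": 0.086, "tz": -0.054, "twist": 0}, {"tx": 0, "ty": 0.094, "tz": -0.057, "twist": 0}, {"tx": 0, "ty": 0.094, "tz": -0.057, "twist": 0}]'

```text
clock: 8.4
position: [574.9, -41.4, 269.2]
tool_rot: [2.329, 2.107, 0.001]
wrist_force: [-0.1, -0.2, 0.4]
finger_gap: 0.006
gripper_force: 0.0
```

Run:
```python
from h import *
s=manip.state(); print(s['position'],s['wrist_force'],s['moment'],s['finger_gap']*87.8,s['joint_positions'])
```

```text
[574.93595887 -41.3631792  269.24086333] [-0.05264721 -0.18407761  0.37302671] [-0.01957165  0.06066288 -0.04774918] 0.5305335438458773 [-1.91582398e-01  2.60799947e-01  1.44647531e+00 -7.58353174e-05
  1.43332061e+00 -9.16090899e-02]
```

The bar slipped out between 0.3 and 0.75 rad because the grip was near the tips. I need to find where the door stopped.

Run:
```python
from h import *
import pickle
s,w=shot('wrist','w5.png'); _,b=shot('scene','s5.png'); _,a=shot('top','t5.png'); pickle.dump((s,w,b,a),open('im5.pkl','wb'))
c=np.zeros((600,800,3),np.uint8); 
c[:360,:400]=cv2.resize(b['color'][80:260,240:440],None,fx=2,fy=2,interpolation=cv2.INTER_CUBIC)
c[:360,410:800]=cv2.resize(a['color'][120:240,270:400],None,fx=3,fy=3,interpolation=cv2.INTER_CUBIC)
c[362:600,:380]=cv2.resize(w['color'],(380,238))
cv2.imwrite('pics/c5.png',c[...,::-1])
```

View pics/c5.png

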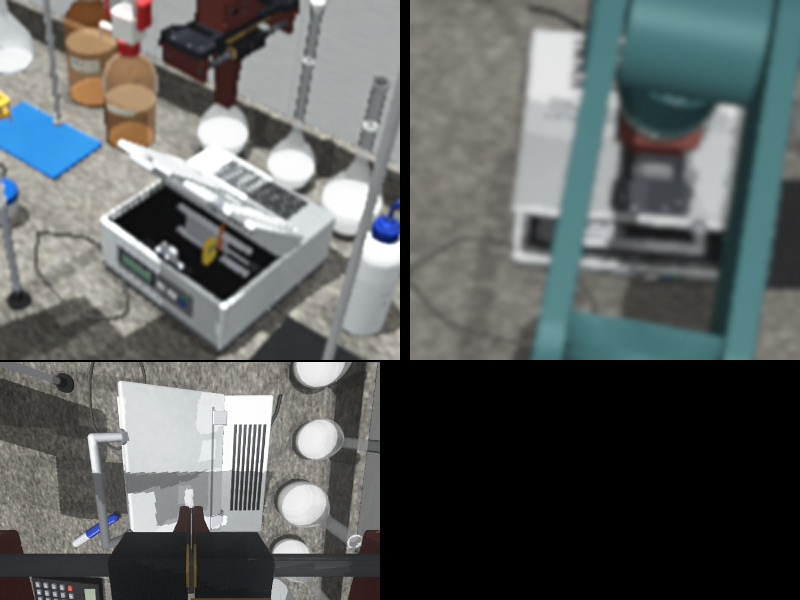

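The composite shows the door stopped half open. The compartment's yellow tab is visible in the scene crop at (208,248). In the wrist frame the bar corner is near (95,437) crop, which is (160,126) full-size. I'll solve for the door angle from these.

```bash
cat >> h.py <<'E'
def wr(s,w):
    R=Ro.from_rotvec(s['tool_rot']).as_matrix();H=np.array(w['hand_eye']);Rc=(R@H[:3,:3]).T;w['R']=Rc;w['t']=-Rc@(R@H[:3,3]+s['position']);return w
def bar(th,y=0): return inst(45,0,110)+202*(-np.cos(th)*ix+np.array([0,0,np.sin(th)]))+iy*y
E
python3 - <<'E'
from h import *
import pickle
s,w,b,a=pickle.load(open('im5.pkl','rb')); wr(s,w)
print(s['position'])
for th in np.arange(.3,.8,.05): print(round(th,2),'w',proj(w,bar(th,60)).round(),proj(w,bar(th,-60)).round(),'s',proj(b,bar(th,60)).round(),proj(b,bar(th,-60)).round(),'t',proj(a,bar(th,-60)).round())
# bar cols in wrist
g=cv2.cvtColor(w['color'],cv2.COLOR_RGB2GRAY)
for r in (150,180,220,260): print(r,g[r,140:195:3].tolist())
# yellow tab in scene
hsv=cv2.cvtColor(b['color'],cv2.COLOR_RGB2HSV)
m=cv2.inRange(hsv,(20,120,60),(35,255,255));m[:,:300]=0
n,l,st,ce=cv2.connectedComponentsWithStats(m);print([(st[i].tolist(),ce[i].round(1).tolist()) for i in range(1,n) if st[i][4]>10])
m=cv2.inRange(hsv,(3,130,80),(18,255,255));m[:180]=0
n,l,st,ce=cv2.connectedComponentsWithStats(m);print([(st[i].tolist(),ce[i].round(1).tolist()) for i in range(1,n) if st[i][4]>4])
E
```

```text
[574.93595887 -41.3631792  269.24086333]
0.3 w [147. 123.] [165. 261.] s [297. 186.] [329. 209.] t [361. 217.]
0.35 w [145. 124.] [164. 265.] s [298. 183.] [330. 206.] t [362. 216.]
0.4 w [144. 125.] [163. 270.] s [298. 179.] [331. 202.] t [362. 215.]
0.45 w [144. 125.] [164. 275.] s [299. 176.] [333. 199.] t [363. 213.]
0.5 w [145. 126.] [165. 280.] s [301. 173.] [334. 195.] t [363. 211.]
0.55 w [146. 126.] [166. 285.] s [302. 169.] [336. 192.] t [363. 210.]
0.6 w [148. 127.] [169. 290.] s [303. 166.] [337. 188.] t [364. 208.]
0.65 w [151. 128.] [173. 296.] s [305. 162.] [339. 184.] t [364. 205.]
0.7 w [156. 129.] [177. 301.] s [307. 159.] [341. 181.] t [365. 203.]
0.75 w [161. 129.] [183. 307.] s [309. 155.] [343. 177.] t [365. 201.]
150 [85, 88, 81, 70, 238, 250, 228, 193, 145, 88, 90, 91, 95, 95, 128, 154, 138, 108, 116]
180 [73, 71, 69, 76, 78, 218, 246, 233, 202, 158, 96, 85, 75, 75, 75, 73, 73, 74, 81]
220 [77, 102, 81, 77, 79, 84, 85, 95, 98, 101, 97, 92, 81, 74, 66, 75, 70, 81, 62]
260 [75, 81, 88, 82, 92, 90, 86, 73, 82, 131, 138, 136, 120, 100, 66, 78, 82, 90, 88]
[([354, 96, 8, 5, 15], [357.7, 98.1]), ([341, 199, 8, 14, 79], [344.1, 205.5])]
[([493, 180, 10, 23, 104], [497.2, 190.1]), ([482, 182, 3, 7, 9], [483.0, 185.0]), ([524, 185, 7, 3, 13], [526.9, 185.8]), ([517, 188, 8, 6, 20], [520.6, 191.4]), ([350, 193, 2, 3, 6], [350.5, 194.0]), ([515, 197, 3, 3, 7], [516.0, 197.7]), ([349, 200, 2, 5, 7], [349.3, 201.6])]
```

Door angle is about 0.70 rad, with the bar at z≈240. The slip suggests the real fingertips end above the reported TCP. I'll check by touching the deck (z 105) gently with the closed fingers.

Call:
servo_tool --commands '[{"tx": 0, "ty": 0.045, "tz": 0, "twist": 0}, {"tx": 0, "ty": 0.09, "tz": 0.02, "twist": 0}, {"tx": 0, "ty": 0.092, "tz": 0.06, "twist": 0}, {"tx": 0, "ty": 0.092, "tz": 0.1, "twist": 0}, {"tx": 0, "ty": 0.092, "tz": 0.13, "twist": 0}, {"tx": 0, "ty": 0.092, "tz": 0.145, "twist": 0}, {"tx": 0, "ty": 0.092, "tz": 0.152, "twist": 0}, {"tx": 0, "ty": 0.092, "tz": 0.152, "twist": 0}, {"tx": 0, "ty": 0.092, "tz": 0.152, "twist": 0}]'

```text
clock: 9.45
position: [666.3, -50.6, 118.7]
tool_rot: [2.328, 2.106, 0.002]
wrist_force: [0.3, -0.1, 0.5]
finger_gap: 0.007
gripper_force: 0.0
```

Call:
servo_tool --commands '[{"tx": 0, "ty": 0, "tz": 0.003, "twist": 0}, {"tx": 0, "ty": 0, "tz": 0.006, "twist": 0}, {"tx": 0, "ty": 0, "tz": 0.009, "twist": 0}, {"tx": 0, "ty": 0, "tz": 0.012, "twist": 0}, {"tx": 0, "ty": 0, "tz": 0.012, "twist": 0}, {"tx": 0, "ty": 0, "tz": 0.012, "twist": 0}]'

```text
clock: 10.05
position: [665.0, -50.3, 104.8]
tool_rot: [-2.33, -2.108, 0.0]
wrist_force: [0.0, 0.6, 0.4]
finger_gap: 0.005
gripper_force: 0.0
```

Call:
servo_tool --commands '[{"tx": 0, "ty": 0, "tz": 0.002, "twist": 0}, {"tx": 0, "ty": 0, "tz": 0.004, "twist": 0}, {"tx": 0, "ty": 0, "tz": 0.004, "twist": 0}]'

```text
clock: 10.35
position: [664.9, -50.3, 100.6]
tool_rot: [-2.329, -2.107, 0.001]
wrist_force: [-0.8, -0.7, -0.8]
finger_gap: 0.009
gripper_force: 0.0
```

Run:
```python
from h import *
s=manip.state(); print(s['position'],s['wrist_force'])
```

```text
[664.85244806 -50.31274928 100.59990561] [-0.83486509 -0.73855139 -0.76324887]
```

Call:
servo_tool --commands '[{"tx": 0, "ty": 0, "tz": 0.002, "twist": 0}, {"tx": 0, "ty": 0, "tz": 0.004, "twist": 0}, {"tx": 0, "ty": 0, "tz": 0.004, "twist": 0}]'

```text
clock: 10.65
position: [664.9, -50.3, 96.6]
tool_rot: [-2.329, -2.107, 0.001]
wrist_force: [0.7, -0.6, 0.6]
finger_gap: 0.01
gripper_force: 0.0
```

Call:
servo_tool --commands '[{"tx": 0, "ty": 0, "tz": 0.002, "twist": 0}, {"tx": 0, "ty": 0, "tz": 0.004, "twist": 0}, {"tx": 0, "ty": 0, "tz": 0.004, "twist": 0}]'

```text
clock: 10.95
position: [664.8, -50.3, 92.5]
tool_rot: [-2.329, -2.107, 0.001]
wrist_force: [-0.0, 0.1, 0.6]
finger_gap: 0.003
gripper_force: 0.0
```

Call:
servo_tool --commands '[{"tx": 0, "ty": 0, "tz": 0.002, "twist": 0}, {"tx": 0, "ty": 0, "tz": 0.004, "twist": 0}, {"tx": 0, "ty": 0, "tz": 0.004, "twist": 0}]'

```text
clock: 11.25
position: [664.8, -50.3, 88.6]
tool_rot: [-2.329, -2.107, 0.001]
wrist_force: [-0.1, -0.2, -0.7]
finger_gap: 0.004
gripper_force: 0.0
```

Call:
servo_tool --commands '[{"tx": 0, "ty": 0, "tz": 0.002, "twist": 0}, {"tx": 0, "ty": 0, "tz": 0.003, "twist": 0}, {"tx": 0, "ty": 0, "tz": 0.003, "twist": 0}]'

```text
clock: 11.55
position: [664.9, -50.3, 85.7]
tool_rot: [-2.329, -2.107, 0.001]
wrist_force: [0.9, 0.1, 0.5]
finger_gap: 0.006
gripper_force: 0.0
```

Call:
servo_tool --commands '[{"tx": 0, "ty": 0, "tz": 0.002, "twist": 0}, {"tx": 0, "ty": 0, "tz": 0.003, "twist": 0}, {"tx": 0, "ty": 0, "tz": 0.003, "twist": 0}]'

```text
clock: 11.85
position: [664.9, -50.3, 82.7]
tool_rot: [-2.329, -2.107, 0.001]
wrist_force: [-0.2, -0.2, 0.5]
finger_gap: 0.007
gripper_force: 0.0
```

Call:
servo_tool --commands '[{"tx": 0, "ty": 0, "tz": 0.002, "twist": 0}, {"tx": 0, "ty": 0, "tz": 0.003, "twist": 0}, {"tx": 0, "ty": 0, "tz": 0.003, "twist": 0}]'

```text
clock: 12.15
position: [664.9, -50.3, 79.7]
tool_rot: [-2.329, -2.107, 0.001]
wrist_force: [0.4, 0.7, -0.1]
finger_gap: 0.008
gripper_force: 0.0
```

Run:
```python
from h import *
s=manip.state(); w=wr(s,manip.get_image('wrist')); R=Ro.from_rotvec(s['tool_rot']).as_matrix(); 
cv2.imwrite('pics/w6.png',w['color'][...,::-1])
for x in (0,10):
  for D in (0,10,20,25,30,35,40): print(x,D,proj(w,s['position']+R@np.array([x,0,-D])).round(1))
m=w['color'].astype(int)
for r in range(225,262,3): print(r,[tuple(m[r,c]) for c in (310,316,330)])
```

```text
0 0 [320.6 237.7]
0 10 [320.5 243.9]
0 20 [320.4 250.8]
0 25 [320.4 254.6]
0 30 [320.4 258.5]
0 35 [320.3 262.6]
0 40 [320.3 266.9]
10 0 [320.5 221.5]
10 10 [320.5 227. ]
10 20 [320.4 233.2]
10 25 [320.4 236.5]
10 30 [320.3 240. ]
10 35 [320.3 243.6]
10 40 [320.3 247.5]
225 [(np.int64(107), np.int64(109), np.int64(111)), (np.int64(45), np.int64(44), np.int64(46)), (np.int64(74), np.int64(76), np.int64(76))]
228 [(np.int64(104), np.int64(107), np.int64(108)), (np.int64(44), np.int64(45), np.int64(44)), (np.int64(75), np.int64(74), np.int64(77))]
231 [(np.int64(109), np.int64(112), np.int64(112)), (np.int64(38), np.int64(39), np.int64(40)), (np.int64(71), np.int64(73), np.int64(75))]
234 [(np.int64(106), np.int64(108), np.int64(111)), (np.int64(37), np.int64(34), np.int64(37)), (np.int64(73), np.int64(75), np.int64(76))]
237 [(np.int64(109), np.int64(111), np.int64(111)), (np.int64(35), np.int64(31), np.int64(34)), (np.int64(74), np.int64(76), np.int64(76))]
240 [(np.int64(107), np.int64(110), np.int64(110)), (np.int64(39), np.int64(38), np.int64(38)), (np.int64(70), np.int64(73), np.i
[... 269 characters left out ...]
 np.int64(38))]
249 [(np.int64(53), np.int64(38), np.int64(38)), (np.int64(50), np.int64(41), np.int64(39)), (np.int64(54), np.int64(37), np.int64(36))]
252 [(np.int64(57), np.int64(42), np.int64(42)), (np.int64(53), np.int64(38), np.int64(39)), (np.int64(46), np.int64(35), np.int64(32))]
255 [(np.int64(52), np.int64(36), np.int64(39)), (np.int64(55), np.int64(40), np.int64(37)), (np.int64(53), np.int64(40), np.int64(39))]
258 [(np.int64(49), np.int64(34), np.int64(34)), (np.int64(51), np.int64(36), np.int64(34)), (np.int64(51), np.int64(36), np.int64(36))]
261 [(np.int64(49), np.int64(35), np.int64(35)), (np.int64(51), np.int64(34), np.int64(32)), (np.int64(54), np.int64(39), np.int64(37))]
```

The wrist geometry puts the fingertip edge about 34 mm short of the reported TCP. I'll finish the touch test to confirm, expecting contact near TCP z≈71.

Call:
servo_tool --commands '[{"tx": 0, "ty": 0, "tz": 0.002, "twist": 0}, {"tx": 0, "ty": 0, "tz": 0.004, "twist": 0}, {"tx": 0, "ty": 0, "tz": 0.004, "twist": 0}]'

```text
clock: 12.5
position: [664.8, -50.3, 75.5]
tool_rot: [-2.329, -2.107, 0.001]
wrist_force: [0.0, 0.3, 0.1]
finger_gap: 0.01
gripper_force: 0.0
```

Call:
servo_tool --commands '[{"tx": 0, "ty": 0, "tz": 0.002, "twist": 0}, {"tx": 0, "ty": 0, "tz": 0.003, "twist": 0}, {"tx": 0, "ty": 0, "tz": 0.003, "twist": 0}]'

```text
clock: 12.8
position: [664.9, -50.3, 72.7]
tool_rot: [-2.329, -2.108, 0.001]
wrist_force: [0.3, -0.2, 0.0]
finger_gap: 0.008
gripper_force: 0.0
```

Call:
servo_tool --commands '[{"tx": 0, "ty": 0, "tz": 0.002, "twist": 0}, {"tx": 0, "ty": 0, "tz": 0.003, "twist": 0}, {"tx": 0, "ty": 0, "tz": 0.003, "twist": 0}]'

```text
clock: 13.1
position: [664.9, -50.3, 69.7]
tool_rot: [-2.329, -2.107, 0.001]
wrist_force: [-0.2, -0.1, 0.5]
finger_gap: 0.006
gripper_force: 0.0
```

Call:
servo_tool --commands '[{"tx": 0, "ty": 0, "tz": 0.002, "twist": 0}, {"tx": 0, "ty": 0, "tz": 0.003, "twist": 0}, {"tx": 0, "ty": 0, "tz": 0.003, "twist": 0}]'

```text
clock: 13.4
position: [665.3, -50.4, 69.1]
tool_rot: [2.329, 2.107, 0.001]
wrist_force: [-5.0, 0.2, 14.3]
finger_gap: 0.005
gripper_force: 6.9
```

Call:
servo_tool --commands '[{"tx": 0, "ty": 0, "tz": 0.002, "twist": 0}, {"tx": 0, "ty": 0, "tz": 0.002, "twist": 0}]'

```text
clock: 13.6
position: [665.3, -50.4, 69.0]
tool_rot: [2.328, 2.107, 0.001]
wrist_force: [-9.1, 2.2, 25.5]
finger_gap: 0.003
gripper_force: 13.0
```

Contact came at TCP z 69.2, so the real fingertips end 36 mm behind the reported TCP. I'll allow for that from here on. Next I'll back off and regrasp the bar at 0.70 rad.

Call:
servo_tool --commands '[{"tx": 0, "ty": 0, "tz": -0.02, "twist": 0}, {"tx": 0, "ty": 0, "tz": -0.06, "twist": 0}, {"tx": 0, "ty": 0, "tz": -0.11, "twist": 0}, {"tx": 0, "ty": 0, "tz": -0.15, "twist": 0}, {"tx": 0, "ty": 0, "tz": -0.19, "twist": 0}, {"tx": 0, "ty": -0.03, "tz": -0.19, "twist": 0}, {"tx": 0, "ty": -0.07, "tz": -0.19, "twist": 0}, {"tx": 0, "ty": -0.11, "tz": -0.19, "twist": 0}, {"tx": 0, "ty": -0.15, "tz": -0.19, "twist": 0}, {"tx": 0, "ty": -0.18, "tz": -0.19, "twist": 0}, {"tx": 0, "ty": -0.191, "tz": -0.19, "twist": 0}, {"tx": 0, "ty": -0.191, "tz": -0.19, "twist": 0}, {"tx": 0, "ty": -0.191, "tz": -0.19, "twist": 0}]' --jaw 0.021

```text
clock: 14.9
position: [476.7, -31.6, 255.4]
tool_rot: [2.329, 2.106, 0.002]
wrist_force: [-0.9, -0.1, 0.5]
finger_gap: 0.243
gripper_force: 0.0
```

Run:
```python
from h import *
s,w=shot('wrist','w7.png'); wr(s,w); print(s['position'],s['finger_gap']*87.8)
g=cv2.cvtColor(w['color'],cv2.COLOR_RGB2GRAY)
for th in (.65,.7,.75): print(th,proj(w,bar(th,60)).round(1),proj(w,bar(th,20)).round(1), bar(th))
for r in (70,90,110,130,150,170,190,210,230): print(r,g[r,290:350:3].tolist())
b=bar(.7); plan([b[0]-.5,b[1],b[2]-14-36],YAW)
```

```text
[476.68584042 -31.56675651 255.41252801] 21.29494010236829
0.65 [304.7 128.9] [305.6 193.4] [467.36963495 -29.43839911 232.24765396]
0.7 [315.  129.7] [315.3 196.4] [473.64891269 -30.06842838 240.13197282]
0.75 [326.7 130.5] [326.5 199.4] [480.31242605 -30.73700981 247.69102952]
70 [92, 105, 97, 93, 220, 253, 50, 143, 97, 75, 74, 76, 75, 74, 81, 71, 73, 71, 70, 72]
90 [82, 82, 105, 102, 200, 250, 45, 115, 85, 43, 42, 45, 46, 45, 76, 75, 72, 74, 78, 73]
110 [82, 99, 87, 66, 193, 245, 48, 72, 88, 41, 49, 41, 44, 73, 73, 72, 72, 74, 75, 73]
130 [74, 84, 89, 101, 165, 228, 71, 177, 206, 227, 193, 159, 163, 161, 161, 161, 159, 156, 169, 181]
150 [88, 94, 100, 115, 116, 232, 124, 172, 203, 226, 192, 161, 55, 40, 236, 231, 198, 232, 84, 100]
170 [62, 66, 60, 53, 113, 223, 159, 166, 199, 223, 192, 161, 60, 61, 64, 65, 66, 61, 64, 63]
190 [68, 62, 61, 85, 86, 125, 80, 166, 194, 219, 191, 162, 57, 37, 40, 38, 42, 42, 43, 45]
210 [62, 55, 57, 97, 86, 117, 124, 78, 88, 90, 87, 87, 54, 38, 32, 52, 51, 50, 36, 40]
230 [59, 55, 96, 96, 59, 118, 142, 82, 84, 88, 90, 87, 51, 26, 47, 44, 47, 47, 44, 34]
tx 0.0012 ty -0.0040 tz 0.0651 twist -0.0001
```

Call:
servo_tool --commands '[{"tx": 0, "ty": -0.002, "tz": 0.01, "twist": 0}, {"tx": 0, "ty": -0.002, "tz": 0.03, "twist": 0}, {"tx": 0, "ty": -0.0025, "tz": 0.045, "twist": 0}, {"tx": 0, "ty": -0.0025, "tz": 0.057, "twist": 0}, {"tx": 0, "ty": -0.0025, "tz": 0.066, "twist": 0}, {"tx": 0, "ty": -0.0025, "tz": 0.066, "twist": 0}, {"tx": 0, "ty": -0.0025, "tz": 0.066, "twist": 0}]'

```text
clock: 15.65
position: [472.9, -31.1, 189.0]
tool_rot: [2.33, 2.108, -0.0]
wrist_force: [0.4, 0.4, 0.2]
finger_gap: 0.24
gripper_force: 0.0
```

Call:
servo_tool --commands '[{"tx": 0, "ty": 0, "tz": 0, "twist": 0}, {"tx": 0, "ty": 0, "tz": 0, "twist": 0}, {"tx": 0, "ty": 0, "tz": 0, "twist": 0}, {"tx": 0, "ty": 0, "tz": 0, "twist": 0}]' --jaw 0.0

```text
clock: 16.05
position: [473.9, -31.2, 189.6]
tool_rot: [2.328, 2.106, 0.002]
wrist_force: [3.7, 0.1, -2.1]
finger_gap: 0.103
gripper_force: 30.0
```

Call:
servo_tool --commands '[{"tx": 0, "ty": 0.002, "tz": -0.003, "twist": 0}, {"tx": 0, "ty": 0.005, "tz": -0.006, "twist": 0}, {"tx": 0, "ty": 0.011, "tz": -0.012, "twist": 0}, {"tx": 0, "ty": 0.017, "tz": -0.018, "twist": 0}, {"tx": 0, "ty": 0.024, "tz": -0.024, "twist": 0}, {"tx": 0, "ty": 0.03, "tz": -0.029, "twist": 0}, {"tx": 0, "ty": 0.037, "tz": -0.034, "twist": 0}, {"tx": 0, "ty": 0.044, "tz": -0.039, "twist": 0}, {"tx": 0, "ty": 0.044, "tz": -0.039, "twist": 0}]'

```text
clock: 16.95
position: [517.4, -35.4, 229.3]
tool_rot: [2.329, 2.107, 0.001]
wrist_force: [-0.2, 1.4, 4.2]
finger_gap: 0.104
gripper_force: 30.0
```

Call:
servo_tool --commands '[{"tx": 0, "ty": 0.008, "tz": -0.004, "twist": 0}, {"tx": 0, "ty": 0.015, "tz": -0.008, "twist": 0}, {"tx": 0, "ty": 0.023, "tz": -0.012, "twist": 0}, {"tx": 0, "ty": 0.031, "tz": -0.016, "twist": 0}, {"tx": 0, "ty": 0.039, "tz": -0.019, "twist": 0}, {"tx": 0, "ty": 0.047, "tz": -0.021, "twist": 0}, {"tx": 0, "ty": 0.055, "tz": -0.024, "twist": 0}, {"tx": 0, "ty": 0.055, "tz": -0.024, "twist": 0}]'

```text
clock: 17.75
position: [572.4, -40.8, 253.8]
tool_rot: [2.328, 2.107, 0.003]
wrist_force: [-2.0, 1.3, 6.8]
finger_gap: 0.106
gripper_force: 30.0
```

Call:
servo_tool --commands '[{"tx": 0, "ty": 0.007, "tz": -0.002, "twist": 0}, {"tx": 0, "ty": 0.013, "tz": -0.003, "twist": 0}, {"tx": 0, "ty": 0.02, "tz": -0.004, "twist": 0}, {"tx": 0, "ty": 0.027, "tz": -0.006, "twist": 0}, {"tx": 0, "ty": 0.034, "tz": -0.006, "twist": 0}, {"tx": 0, "ty": 0.04, "tz": -0.007, "twist": 0}, {"tx": 0, "ty": 0.047, "tz": -0.007, "twist": 0}, {"tx": 0, "ty": 0.054, "tz": -0.007, "twist": 0}, {"tx": 0, "ty": 0.061, "tz": -0.007, "twist": 0}, {"tx": 0, "ty": 0.068, "tz": -0.007, "twist": 0}, {"tx": 0, "ty": 0.075, "tz": -0.006, "twist": 0}, {"tx": 0, "ty": 0.081, "tz": -0.006, "twist": 0}, {"tx": 0, "ty": 0.088, "tz": -0.004, "twist": 0}, {"tx": 0, "ty": 0.088, "tz": -0.004, "twist": 0}]'

```text
clock: 19.15
position: [661.4, -49.4, 256.7]
tool_rot: [2.327, 2.106, 0.005]
wrist_force: [2.1, 2.2, 3.8]
finger_gap: 0.11
gripper_force: 30.0
```

The door is at about 1.74 rad. Now I'll release, lift off, and move in front of the door with the tool turned 90°.

Call:
servo_tool --commands '[{"tx": 0, "ty": 0, "tz": 0, "twist": 0}, {"tx": 0, "ty": 0, "tz": 0, "twist": 0}, {"tx": 0, "ty": 0, "tz": -0.01, "twist": 0}, {"tx": 0, "ty": 0, "tz": -0.03, "twist": 0}, {"tx": 0, "ty": 0, "tz": -0.06, "twist": 0}, {"tx": 0, "ty": 0, "tz": -0.09, "twist": 0}, {"tx": 0, "ty": -0.04, "tz": -0.1, "twist": 0}, {"tx": 0, "ty": -0.08, "tz": -0.1, "twist": 0}, {"tx": 0, "ty": -0.114, "tz": -0.1, "twist": 0}, {"tx": 0, "ty": -0.114, "tz": -0.1, "twist": 0}]' --jaw 0.03

```text
clock: 20.15
position: [541.3, -37.9, 357.4]
tool_rot: [-2.33, -2.107, 0.001]
wrist_force: [0.8, 0.2, 1.0]
finger_gap: 0.344
gripper_force: 0.0
```

Call:
servo_tool --commands '[{"tx": 0, "ty": 0, "tz": 0, "twist": -1.571}, {"tx": 0, "ty": 0, "tz": 0, "twist": -1.571}, {"tx": 0, "ty": 0, "tz": 0, "twist": -1.571}, {"tx": 0, "ty": 0, "tz": 0, "twist": -1.571}, {"tx": 0, "ty": 0, "tz": 0, "twist": -1.571}, {"tx": 0, "ty": 0, "tz": 0, "twist": -1.571}, {"tx": 0, "ty": 0, "tz": 0, "twist": -1.571}, {"tx": 0, "ty": 0, "tz": 0, "twist": -1.571}, {"tx": 0, "ty": 0, "tz": 0, "twist": -1.571}, {"tx": 0, "ty": 0, "tz": 0, "twist": -1.571}, {"tx": 0, "ty": 0, "tz": 0.04, "twist": -1.571}, {"tx": 0, "ty": 0, "tz": 0.08, "twist": -1.571}, {"tx": 0, "ty": 0, "tz": 0.12, "twist": -1.571}, {"tx": 0, "ty": 0, "tz": 0.14, "twist": -1.571}, {"tx": 0, "ty": 0, "tz": 0.14, "twist": -1.571}]'

```text
clock: 21.65
position: [543.4, -38.2, 213.0]
tool_rot: [-0.157, -3.132, -0.001]
wrist_force: [0.2, -0.4, -0.3]
finger_gap: 0.34
gripper_force: 0.0
```

Run:
```python
from h import *
import pickle
s,w=shot('wrist','w8.png'); _,b=shot('scene','s8.png'); pickle.dump((s,w,b),open('im8.pkl','wb')); wr(s,w); print(s['position'],s['tool_rot'],s['wrist_force'])
for n,im in (('w',w),('s',b)):
  hsv=cv2.cvtColor(im['color'],cv2.COLOR_RGB2HSV)
  for c,lo,hi in (('yel',(20,110,50),(35,255,255)),('or',(5,150,90),(18,255,255)),('red',(0,150,80),(4,255,255)),('red2',(174,150,80),(180,255,255))):
    m=cv2.inRange(hsv,lo,hi); k,l,st,ce=cv2.connectedComponentsWithStats(m); print(n,c,[(st[i].tolist(),ce[i].round(1).tolist()) for i in range(1,k) if st[i][4]>8])
for y in (-40,0,40): print(y,proj(w,inst(-34,y,92)).round(),proj(b,inst(-34,y,92)).round())
cc=np.zeros((560,800,3),np.uint8); cc[:400,:640]=w['color']; cc[400:,:320]=cv2.resize(b['color'][130:210,280:440],None,fx=2,fy=2)
cv2.imwrite('pics/c8.png',cc[...,::-1])
```

```text
[543.40417058 -38.20175326 213.03484708] [-1.56801251e-01 -3.13168160e+00 -8.04115978e-04] [ 0.17065889 -0.40316069 -0.26396685]
w yel [([300, 178, 12, 31, 302], [305.6, 193.2]), ([239, 306, 17, 73, 566], [245.4, 342.7]), ([392, 334, 13, 45, 312], [399.6, 360.7]), ([396, 397, 136, 3, 348], [463.0, 398.1])]
w or [([303, 224, 6, 14, 39], [305.5, 229.0])]
w red []
w red2 []
s yel [([229, 14, 4, 6, 17], [230.6, 16.4]), ([187, 16, 4, 5, 19], [188.6, 17.9]), ([191, 107, 54, 41, 1105], [216.5, 126.0]), ([329, 115, 13, 7, 26], [333.7, 117.6]), ([344, 122, 7, 5, 9], [347.2, 124.4]), ([341, 198, 8, 15, 85], [344.3, 205.4])]
s or [([274, 81, 21, 12, 165], [283.5, 86.1]), ([494, 177, 9, 20, 69], [497.8, 186.8]), ([525, 185, 6, 3, 9], [527.8, 185.8]), ([518, 190, 6, 4, 10], [520.9, 191.7]), ([493, 198, 3, 5, 10], [494.1, 200.1])]
s red [([241, 13, 2, 5, 9], [241.4, 14.8]), ([309, 80, 6, 15, 75], [311.5, 86.4]), ([299, 102, 10, 6, 39], [303.7, 104.8])]
s red2 []
-40 [279. 196.] [351. 204.]
0 [323. 196.] [341. 197.]
40 [366. 196.] [331. 190.]
```

Run:
```python
from h import *
import pickle
s,w,b=pickle.load(open('im8.pkl','rb')); wr(s,w)
hsv=cv2.cvtColor(w['color'],cv2.COLOR_RGB2HSV); m=cv2.inRange(hsv,(20,110,50),(35,255,255))
for r in range(178,212,3):
  c=np.where(m[r,290:325])[0]+290; print(r,c.min() if len(c) else 0,c.max() if len(c) else 0,w['color'][r,306])
for z in (92,62,40):
  print(z,[proj(w,inst(-34+dx,-15.7+dy,z)).round(1).tolist() for dx in(-11,11) for dy in (-5,5)])
print(proj(w,inst(12,-35.7,106)))
c=w['color'].astype(int); red=(c[...,0]-np.maximum(c[...,1],c[...,2])); ys,xs=np.where(red[180:300,200:420]>50); print(sorted(set(zip((xs+200).tolist(),(ys+180).tolist())))[:60])
P=inst(-34,-15.7,0); plan([P[0],P[1],120],YAW+np.pi/2)
```

```text
178 304 309 [117 106  59]
181 302 311 [141 126  62]
184 302 310 [146 129  66]
187 301 310 [225 201  85]
190 300 310 [234 212  88]
193 301 310 [200 176  77]
196 301 310 [201 178  82]
199 301 310 [200 177  80]
202 301 310 [200 175  77]
205 301 310 [230 208  89]
208 302 308 [171 151  73]
211 0 0 [131  86  63]
92 [[299.9, 184.4], [310.9, 184.4], [300.3, 207.8], [311.1, 207.8]]
62 [[301.6, 178.2], [311.8, 178.2], [302.0, 199.8], [311.9, 199.8]]
40 [[302.8, 174.3], [312.3, 174.3], [303.1, 194.8], [312.5, 194.8]]
[283.59918007 248.9154578 ]
[(303, 224), (303, 225), (303, 226), (304, 224), (304, 225), (304, 226), (304, 227), (304, 228), (304, 229), (304, 230), (304, 231), (304, 232), (304, 233), (304, 234), (304, 235), (304, 236), (305, 224), (305, 225), (305, 226), (305, 227), (305, 228), (305, 229), (305, 230), (305, 231), (305, 232), (305, 233), (305, 234), (305, 235), (305, 236), (305, 237), (305, 238), (306, 224), (306, 225), (306, 226), (306, 227), (306, 228), (306, 229), (306, 230), (306, 231), (306, 232), (306, 233), (306, 234), (306, 235), (306, 236), (306, 237), (306, 238), (307, 224), (307, 225), (307, 226), (308, 224), (308, 225), (308, 226)]
tx -0.0025 ty -0.0144 tz 0.0966 twist 0.0001
```

View pics/c8.png

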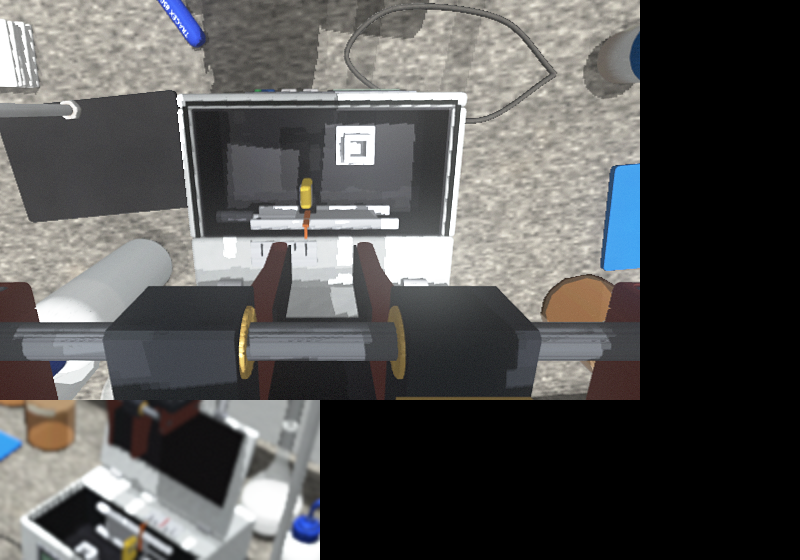

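The tab top sits at cols 300–311, rows 185–208, exactly as predicted for instrument (-34,-15.7). The pointer (305) is at the shut end of the scale and travel runs to smaller columns, with the open mark at ~262. Now to descend in two stages.

Call:
servo_tool --commands '[{"tx": -0.0025, "ty": -0.0145, "tz": 0.03, "twist": 0}, {"tx": -0.0025, "ty": -0.0145, "tz": 0.06, "twist": 0}, {"tx": -0.0025, "ty": -0.0145, "tz": 0.085, "twist": 0}, {"tx": -0.0025, "ty": -0.0145, "tz": 0.097, "twist": 0}, {"tx": -0.0025, "ty": -0.0145, "tz": 0.097, "twist": 0}, {"tx": -0.0025, "ty": -0.0145, "tz": 0.097, "twist": 0}]'

```text
clock: 22.35
position: [547.8, -53.3, 120.5]
tool_rot: [0.156, 3.135, -0.001]
wrist_force: [1.0, 0.4, 0.2]
finger_gap: 0.34
gripper_force: 0.0
```

```bash
cat > m.py <<'E'
from h import *
s,w=shot('wrist','w9.png'); wr(s,w); print(s['position'],s['wrist_force'],s['finger_gap']*87.8)
hsv=cv2.cvtColor(w['color'],cv2.COLOR_RGB2HSV); m=cv2.inRange(hsv,(20,110,50),(35,255,255)); m[:,:270]=0;m[:,370:]=0;m[290:]=0
k,l,st,ce=cv2.connectedComponentsWithStats(m); print([(st[i].tolist(),ce[i].round(1).tolist()) for i in range(1,k) if st[i][4]>20])
o=cv2.inRange(hsv,(5,150,90),(18,255,255)); k,l,st,ce=cv2.connectedComponentsWithStats(o); print('or',[(st[i].tolist(),ce[i].round(1).tolist()) for i in range(1,k) if st[i][4]>8])
print([proj(w,inst(-34+dx,-15.7+dy,92)).round(1).tolist() for dx in(-11,11) for dy in (-5,5)], proj(w,inst(-34,-15.7,60)).round(1))
R=Ro.from_rotvec(s['tool_rot']).as_matrix(); print('centre line at z92:',proj(w,s['position']+R@np.array([0,0,(s['position'][2]-92)/1000*1000])).round(1))
P=inst(-34,-15.7,0); plan([P[0],P[1],31],YAW+np.pi/2)
E
python3 m.py
```

```text
[547.76740774 -53.27607161 120.52578362] [0.96260879 0.37246175 0.2180142 ] 29.812965114684765
[([314, 191, 15, 44, 613], [321.1, 213.4])]
or [([318, 235, 8, 12, 76], [321.4, 240.4]), ([318, 250, 8, 28, 147], [321.6, 261.2])]
[[313.8, 204.1], [329.1, 204.1], [314.0, 235.7], [328.9, 235.7]] [321.5 207. ]
centre line at z92: [321.5 221. ]
tx 0.0010 ty 0.0000 tz 0.0897 twist 0.0003
```

Alignment is within 0.5 mm. Descending to tip z≈67.

Call:
servo_tool --commands '[{"tx": 0.001, "ty": 0, "tz": 0.02, "twist": 0}, {"tx": 0.001, "ty": 0, "tz": 0.04, "twist": 0}, {"tx": 0.001, "ty": 0, "tz": 0.06, "twist": 0}, {"tx": 0.001, "ty": 0, "tz": 0.075, "twist": 0}, {"tx": 0.001, "ty": 0, "tz": 0.085, "twist": 0}, {"tx": 0.001, "ty": 0, "tz": 0.089, "twist": 0}, {"tx": 0.001, "ty": 0, "tz": 0.089, "twist": 0}, {"tx": 0.001, "ty": 0, "tz": 0.089, "twist": 0}]'

```text
clock: 23.2
position: [546.0, -53.0, 30.8]
tool_rot: [0.157, 3.136, -0.0]
wrist_force: [1.0, 1.4, -0.1]
finger_gap: 0.342
gripper_force: 0.0
```

Call:
servo_tool --commands '[{"tx": 0, "ty": 0, "tz": 0, "twist": 0}, {"tx": 0, "ty": 0, "tz": 0, "twist": 0}, {"tx": 0, "ty": 0, "tz": 0, "twist": 0}, {"tx": 0, "ty": 0, "tz": 0, "twist": 0}]' --jaw 0.0

```text
clock: 23.6
position: [545.5, -53.4, 30.4]
tool_rot: [0.156, 3.137, -0.002]
wrist_force: [-0.4, -3.4, 2.6]
finger_gap: 0.108
gripper_force: 30.0
```

```bash
python3 m.py; python3 -c "
from h import *
_,b=shot('scene','s9.png')
hsv=cv2.cvtColor(b['color'],cv2.COLOR_RGB2HSV)
for lo,hi in (((20,110,50),(35,255,255)),((3,110,80),(18,255,255))):
  m=cv2.inRange(hsv,lo,hi)[175:220,325:375];ys,xs=np.where(m);print(len(xs),xs.mean()+325,ys.mean()+175)
"
```

```text
[545.50048848 -53.4243235   30.35134616] [-0.39854822 -3.36449958  2.63465775] 9.45652401381309
[([310, 235, 24, 55, 1188], [321.6, 263.7])]
or [([317, 312, 11, 10, 110], [322.0, 316.5]), ([319, 361, 7, 21, 128], [321.9, 370.4])]
[[310.1, 266.6], [334.2, 266.6], [310.5, 313.4], [333.7, 313.4]] [322.1 259.4]
centre line at z92: [321.4 286.8]
tx -0.0017 ty 0.0004 tz -0.0007 twist 0.0007
57 341.56140350877195 202.80701754385964
8 344.0 204.0
```

Call:
servo_tool --commands '[{"tx": 0, "ty": -0.002, "tz": 0, "twist": 0}, {"tx": 0, "ty": -0.004, "tz": 0, "twist": 0}, {"tx": 0, "ty": -0.006, "tz": 0, "twist": 0}, {"tx": 0, "ty": -0.008, "tz": 0, "twist": 0}, {"tx": 0, "ty": -0.01, "tz": 0, "twist": 0}, {"tx": 0, "ty": -0.012, "tz": 0, "twist": 0}, {"tx": 0, "ty": -0.014, "tz": 0, "twist": 0}, {"tx": 0, "ty": -0.016, "tz": 0, "twist": 0}, {"tx": 0, "ty": -0.016, "tz": 0, "twist": 0}, {"tx": 0, "ty": -0.016, "tz": 0, "twist": 0}]'

```text
clock: 24.7
position: [544.2, -67.5, 30.3]
tool_rot: [0.158, 3.137, 0.003]
wrist_force: [1.7, 6.9, 5.4]
finger_gap: 0.115
gripper_force: 30.0
```

```bash
cat >> m.py <<'E'
# shutter y by the orange pointer's near end & tab in instrument coords
for i in range(1,k):
  if st[i][4]>8: print('pointer px->inst y at z106:', [(((onz(w,ce[i],106)-C)@iy).round(1),((onz(w,ce[i],106)-C)@ix).round(1))])
print('tcp inst',((s['position']-C)@ix).round(1),((s['position']-C)@iy).round(1))
E
python3 m.py;  python3 -c "
from h import *
_,b=shot('scene','s10.png')
hsv=cv2.cvtColor(b['color'],cv2.COLOR_RGB2HSV)
for lo,hi in (((20,110,50),(35,255,255)),((3,110,80),(18,255,255))):
  m=cv2.inRange(hsv,lo,hi)[175:225,325:375];ys,xs=np.where(m);print(len(xs),xs.mean()+325,ys.mean()+175)
print(proj(b,inst(-34,-15.7,75)),proj(b,inst(-34,-35.7,75)))
"
```

```text
[544.18842743 -67.4512833   30.2638544 ] [1.74802016 6.93739808 5.37114113] 10.067231903705263
[([310, 235, 24, 55, 1190], [321.7, 263.6])]
or [([317, 312, 12, 10, 111], [322.1, 316.5]), ([320, 361, 6, 21, 116], [322.5, 370.3])]
[[344.5, 266.4], [368.6, 266.4], [343.7, 313.3], [366.9, 313.2]] [350.  259.2]
centre line at z92: [321.4 286.9]
tx -0.0016 ty 0.0144 tz -0.0007 twist -0.0003
pointer px->inst y at z106: [(np.float64(-30.1), np.float64(-30.4))]
pointer px->inst y at z106: [(np.float64(-29.9), np.float64(-5.6))]
tcp inst -35.6 -30.2
50 345.38 206.88
22 353.54545454545456 181.1818181818182
[344.5295029  203.74177254] [349.70321739 207.2818242 ]
```

Call:
servo_tool --commands '[{"tx": 0, "ty": -0.002, "tz": 0, "twist": 0}, {"tx": 0, "ty": -0.004, "tz": 0, "twist": 0}, {"tx": 0, "ty": -0.006, "tz": 0, "twist": 0}, {"tx": 0, "ty": -0.006, "tz": 0, "twist": 0}, {"tx": 0, "ty": -0.006, "tz": 0, "twist": 0}, {"tx": 0, "ty": -0.006, "tz": 0, "twist": 0}, {"tx": 0, "ty": -0.006, "tz": 0, "twist": 0}, {"tx": 0, "ty": -0.006, "tz": 0, "twist": 0}, {"tx": 0, "ty": -0.006, "tz": 0, "twist": 0}]'

```text
clock: 25.7
position: [543.7, -73.0, 30.2]
tool_rot: [0.158, 3.137, 0.004]
wrist_force: [1.5, 8.6, 5.3]
finger_gap: 0.112
gripper_force: 30.0
```

```bash
python3 m.py
python3 - <<'E'
from h import *
_,b=shot('scene','s11.png')
c=b['color'].astype(int)
# reddish pixels on the deck and the pointer, scene view
d=c[...,0]-c[...,1]; ys,xs=np.where(d[165:215,335:385]>25)
for x,y in sorted(zip(xs+335,ys+165)): print((x,y),c[y,x].tolist(),end=' ')
print()
for y in(-15.7,-25.7,-35.7,-45.7,-55.7): print(y,proj(b,inst(8,y,106)).round(1),proj(b,inst(25,y,106)).round(1))
E
```

```text
[543.65741591 -73.04411609  30.22340347] [1.50708445 8.56612391 5.34739799] 9.822202609852827
[([310, 235, 24, 55, 1191], [321.7, 263.6])]
or [([317, 312, 12, 10, 113], [322.2, 316.6]), ([320, 361, 6, 21, 120], [322.6, 370.6])]
[[358.1, 266.4], [382.3, 266.3], [356.8, 313.2], [380.0, 313.2]] [361.1 259.2]
centre line at z92: [321.4 287. ]
tx -0.0015 ty 0.0200 tz -0.0007 twist -0.0004
pointer px->inst y at z106: [(np.float64(-35.7), np.float64(-30.4))]
pointer px->inst y at z106: [(np.float64(-35.5), np.float64(-5.4))]
tcp inst -35.5 -35.8
(np.int64(343), np.int64(177)) [62, 36, 32] (np.int64(343), np.int64(178)) [57, 30, 27] (np.int64(344), np.int64(172)) [59, 30, 26] (np.int64(344), np.int64(173)) [60, 30, 25] (np.int64(344), np.int64(174)) [59, 29, 25] (np.int64(344), np.int64(175)) [60, 29, 25] (np.int64(344), np.int64(176)) [61, 29, 25] (np.int64(344), np.int64(177)) [62, 31, 27] (np.int64(344), np.int64(178)) [64, 35, 31] (np.int64(344), np.int64(179)) [60, 34, 31] (np.int64(344), np.int64(207)) [56, 30, 29] (np.int64(345), np.int64(172)) [58, 32, 28] (np.int64(345), np.int64(17
[... 17173 characters left out ...]
] (np.int64(372), np.int64(165)) [85, 46, 41] (np.int64(372), np.int64(166)) [96, 51, 46] (np.int64(372), np.int64(167)) [84, 45, 40] (np.int64(372), np.int64(168)) [64, 34, 32] (np.int64(372), np.int64(203)) [63, 34, 31] (np.int64(372), np.int64(204)) [64, 35, 31] (np.int64(373), np.int64(202)) [60, 33, 30] (np.int64(373), np.int64(203)) [70, 44, 41] (np.int64(375), np.int64(201)) [66, 40, 38] (np.int64(376), np.int64(200)) [60, 32, 29] (np.int64(377), np.int64(199)) [59, 31, 27] (np.int64(378), np.int64(198)) [58, 32, 29] 
-15.7 [354.9 189. ] [358.7 186.2]
-25.7 [357.5 190.7] [361.4 187.8]
-35.7 [360.2 192.4] [364.  189.5]
-45.7 [362.8 194.1] [366.7 191.2]
-55.7 [365.5 195.8] [369.4 192.9]
```

The shutter is at 20.0 mm by the pointer (−15.7 → −35.7 mm), by the TCP travel, and by the ~8.6–9 N spring force. It is steady, so I'll hand in.

```bash
python3 -c "
from cell import manip
s=manip.state();print(s['clock'],s['position'],s['gripper_force'],s['wrist_force']);print(manip.close_job())"
```

```text
25.8 [543.61726104 -73.01812782  30.19697277] 30.002205669879913 [1.81184859 8.66345918 5.02461401]
the job is handed in; nothing more can be done
None
```

I handed the job in at 25.8 s with the door swung to about 1.74 rad and the gripper holding the shutter at about 20 mm, half travel. The interface returned no verdict.

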